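# Hang the cleaned instrument basket to dry

### The job

The bench cleaner is drained and the steel instrument basket still sits down in its well, where only the handle can be taken. Lift the basket out by its handle, stand it upright in the drip tray and let go; then take it again by the basket part, without touching the handle, lift it off the tray and hang it gently by its handle on the hook of the drying stand, hanging free and upright in the bottom of the hook. Leave the sharps bin, the flask and the jar where they stand.

Things in the scene. Friction and masses are not known exactly. Their poses are not given: they have to be found in the camera images.
- basket_center (a point): Centre of the loose steel basket's box part, half-way up (27.5 mm above its underside). Open-topped box, 50 mm along its x, 170 mm along its y, 55 mm high (z up), straight 3 mm sheet walls. Once out of the cleaner it can be gripped over its 50 mm width near either end, about 65 mm from the centre along y, clear of the handle.
- handle_bar (a point): Centre of the handle's top bar, 74.5 mm above basket_center when upright, same axes. The handle is a narrow upright steel loop: flat bar 10 mm (x) by 40 mm (y) by 6 mm (z) on two legs each 10 mm by 5 mm; the window under the bar is 30 mm wide (y) and 44 mm high, open along x. It can be pinched across the 10 mm.
- basket: The basket with its handle; origin at the centre of its underside, axes as basket_center. About 0.22 kg (0.15 to 0.29, hidden), balanced about its middle, so held near one end it may sag in the fingers. A 34 mm (y) wide sheet bridge across the middle of its rim carries the handle.
- handle: The handle loop, a rigid part of the basket; origin at its foot on the basket's rim, 55 mm above the basket's underside.
- bath: Bench cleaner, white, fixed, 90 mm (x) by 206 mm (y), 115 mm high; origin at the centre of its underside. Its dry well is 62 by 182 mm, with its floor 48 mm up: at the start the basket stands in it, its rim 12 mm below the cleaner's top, the long sides parallel to within a few degrees.
- tray_floor (a point): Centre of the floor of the aluminium drip tray (fixed): floor 6 mm above the worktop, 122 mm (x) by 222 mm (y) inside, lip 6 mm above the floor, z up.
- hook_seat (a point): Bottom of the hook, on top of its 8 mm round rod, 179 mm above the worktop; a hung bar's centre lies about 3 mm above it. x points from the hook's tip to the post, z up; the hook lies in the x-z plane. From a level bottom 16 mm long about this point it rises to a tip 24 mm to -x, whose top is 20 mm above this point, and to +x slopes up 20 mm to the post.
- stand: The drying stand, steel, fixed; origin under its post, axes as hook_seat, which is 58 mm to -x of the post. The post is 14 mm thick and ends, with the rod's root, 20 mm above hook_seat. Base plate 150 mm (x) by 120 mm (y), 12 mm high, centred 20 mm to -x of the post.
- sharps: Bystander: round yellow sharps bin with a red lid, 90 mm across, 103 mm high; origin at the centre of its underside.
- flask: Bystander: green glass bottle, 56 mm across, 110 mm high; origin at the centre of its underside.
- jar: Bystander: small jar, 52 mm across, 65 mm high; origin at the centre of its underside.
Things that resemble listed ones, but are neither listed nor needed, are in the scene too. What is shaped like the basket but blue or purple is not meant.

How it is judged (in metres and radians):
On the way, in this order (a step that is already met when the one before it is completed fails the run):
1. the basket is lifted clear of the cleaner by its handle (contact force between the fingers and handle above 1 N and height (world z) of basket_center above 0.145 m), for 0.1 s.
2. the basket stands upright and still in the drip tray, let go (horizontal distance between basket_center and tray_floor below 0.05 m and z of basket_center in the frame of tray_floor below 0.031 m and angle between basket_center's own z axis and vertical below 0.08 rad and contact force between the fingers and basket below 0.1 N and linear speed of basket below 0.03 m/s), for 0.2 s.
3. the basket is held up off the tray by its box part, the handle untouched, not yet on the hook (contact force between the fingers and basket above 1 N and contact force between the fingers and handle below 0.1 N and height (world z) of basket_center above 0.06 m and contact force between basket and stand below 0.1 N), for 0.2 s.
At the end, for the whole second after the job is handed in: The basket hangs by its handle bar in the bottom of the hook (bar centre within 18 mm of the seat along the hook and across it, no more than 12 mm above it), the hook carrying it, upright within 0.3 rad, nearly still (under 0.05 m/s), let go (x of handle_bar in the frame of hook_seat between -0.018 and 0.018 m and y of handle_bar in the frame of hook_seat between -0.018 and 0.018 m and z of handle_bar in the frame of hook_seat between -0.003 and 0.012 m and angle between basket_center's own z axis and vertical below 0.3 rad and linear speed of basket below 0.05 m/s and contact force between handle and stand above 0.5 N and contact force between the fingers and basket below 0.1 N); the robot touches nothing.
It fails at once if the basket strikes or presses the stand with more than 40 N (contact force between basket and stand above 40 N).
It fails at once if the sharps bin is moved over 30 mm or tipped (distance of sharps from where it was at the start of the episode above 0.03 m or angle between sharps's own z axis and vertical above 0.3 rad).
It fails at once if the flask is moved over 30 mm or tipped (distance of flask from where it was at the start of the episode above 0.03 m or angle between flask's own z axis and vertical above 0.3 rad).
It fails at once if the jar is moved over 30 mm or tipped (distance of jar from where it was at the start of the episode above 0.03 m or angle between jar's own z axis and vertical above 0.3 rad).
It also fails if it takes over 72 s, if anything falls off the work surface, if the arm or the gripper's body presses on something with over 40 N, if the wrist force passes 120 N, or if a joint passes its speed limit or range.

### The arm

A 6-joint arm with a two-finger parallel gripper is mounted at the origin on the work surface. World frame = base frame: x ahead of the robot, y to its left, z up, the work surface at z = 0. Lengths are in mm, angles in rad, forces in N, time in s.
With the tool pointing down it reaches from about 300 to 1000 mm from the base axis. Payload 5.1 kg.
Tool frame: the origin (TCP) lies at the very end of the fingers, on their centre line; the grasp point (between the pads) lies 19 mm behind it (r.grip_depth is the distance from the TCP to the grasp point, in mm); z points along the fingers, y is the line along which they close (so a half turn about z gives the same grasp; the last joint's range is limited). The gripper opens to 95 mm and grips with 3 to 60 N. Pads are 20 mm wide; open, the fingers measure 119 mm over their backs; the gripper's body (75 mm by 180 mm) begins 59 mm behind the grasp point.
Start: joints at [-1.228, 0.124, 1.65, -0, 1.367, -0.083], TCP at [268.45, -591.962, 214.656] pointing down, gripper open.
Joint ranges: [-2.61, 2.61], [-1.02, 2.33], [0.03, 2.71], [-1.35, 4.49], [0.32, 2.68], [-2.91, 2.91]. Speed limits (rad/s): [2.57, 2.57, 3.14, 3.14, 3.14, 3.14].

### API

Orientations are given as a unit quaternion [w, x, y, z].
In Python, from plant import r, camera gives the robot as it stands. The module is installed in compiled form; this text tells all that it offers.
- The arm moves only by the tool move_arm, never from a script. Its argument "targets" is a list of rows, each an object with "travel": the shift along the tool's x, y, z in units of 0.25 m (1.0 is 0.25 m), a list of three; "rotation": the turn, a rotation vector about the tool's x, y, z in units of pi/2 rad (1.0 is pi/2 rad), a list of three; "hand": the closure, from -1 (fully open) to 1 (shut), so that 0 is half open. In form: [{"travel": [dx, dy, dz], "rotation": [wx, wy, wz], "hand": hand}, ...]. A call has 1 to 5 rows; each row is the pose to reach, as a shift and turn from the pose commanded when the call began, along the tool's axes at that moment; what a row does not reach only later rows make up. A row lasts 1/10 s, in which the tool goes at most 50 mm and 8.59 degrees, less where a joint would pass 70% of its speed; a pose out of reach is approached as far as the arm can. A call with a number of a shift or a turn outside -1 to 1 is refused whole. A call with a gripper value outside its range is refused whole. The fingers move at their own pace and stop on an object; "squeeze" is the grip in N (left out, the last holds). Time passes only in rows, so rows that repeat a pose let the fingers close. It gives the time, the measured TCP pose, the force, the opening and the grip force at its end, in the units of the state.
- r.get_obs(): the state, without advancing time (a new reading comes with each control period).
- camera(name): name is "side" or "top"; returns a dict with "pixels" (384x512x3 uint8, red, green, blue), "depth" (384x512 float32, mm along the optical axis (not along the pixel's ray), 0 where there is no reading), "vfov" (degrees; the focal length in pixels is half the picture's height over the tangent of half this angle, whatever the lens; pixels are square), "cx", "cy" (the principal point, pixels), "R" (3x3) and "t" (3): a world point X has camera coordinates R X + t. Camera axes: x right, y down, z forward; pixel columns grow to the right and rows downward; lengths in mm; the calibration is good to about 2 mm. A picture is of the moment at which its call begins.
- r.hand_in(): hands the job in; it is judged then, once.
The state is a dict: "time": time; "joints": joint angles; "qd": joint speeds; "tau": joint torques, N m; "position": TCP position; "tcp_rot": TCP orientation; "contact_force": force on the tool from outside, world axes, zero at the start; "ft_torque": the same for the moment, N m; "opening": finger opening in mm; "gripper_force": force on a finger pad.
Only numpy, scipy, OpenCV 4.12 (cv2) and the standard library are available. Lean on these libraries where they do the work, as an engineer would, in place of code of your own. Each camera call takes 0.05 s, during which the arm holds its last target. There are 200 camera calls.

## Working session

There is one attempt and no reset: what is moved stays moved. The work goes in short steps, Python scripts to look and compute and a tool call to move; the robot and the scene stay as the last step left them, time stands still between calls to the robot, and variables do not carry over. Pictures are saved under pics/ and viewed, at most 10 in all, crops included, and the job is handed in when it is done.

Besides the shell and the picture viewer there is one more tool, called in YAML: its name, and indented under it one key for each argument. move_arm: Moves the arm, as the interface text tells. Shifts and turns lie within -1 to 1; 1 stands for 0.25 m of shift or pi/2 rad of turn. Its arguments: {"type":"object","properties":{"targets":{"type":"array","items":{"type":"object","properties":{"travel":{"type":"array","items":{"type":"number","minimum":-1,"maximum":1}},"rotation":{"type":"array","items":{"type":"number","minimum":-1,"maximum":1}},"hand":{"type":"number"}}}},"squeeze":{"type":"number"}},"required":["targets"]}

```bash
mkdir -p pics; cat > h.py <<'E'
import numpy as np, cv2
from plant import r, camera
def snap(n):
    c=camera(n); np.savez(f'{n}.npz',**c); return c
def f(c): return c['pixels'].shape[0]/2/np.tan(np.radians(float(c['vfov']))/2)
def world(c):
    F=f(c); v,u=np.mgrid[:384,:512]; d=c['depth']
    P=np.stack([(u-c['cx'])/F*d,(v-c['cy'])/F*d,d],-1)
    return (P-c['t'])@c['R']
def save(c,n,crop=None,s=1):
    im=c['pixels'][...,::-1]
    if crop: im=im[crop[1]:crop[3],crop[0]:crop[2]]
    cv2.imwrite(f'pics/{n}.png',cv2.resize(im,None,fx=s,fy=s,interpolation=cv2.INTER_CUBIC))
E
python3 - <<'E'
from h import *
for n in('top','side'):
    c=snap(n);save(c,n+'0',s=1.5);print(n,c['vfov'],c['R'].round(2).tolist(),c['t'],-c['R'].T@c['t'],(c['depth']>0).mean())
print(r.get_obs())
E
```

```text
top 43.2267527874224 [[0.03, -1.0, 0.01], [-0.98, -0.03, -0.19], [0.19, -0.0, -0.98]] [  53.8150933   556.53458685 1577.7742326 ] [ 245.80335471   72.32471505 1654.19109721] 0.995941162109375
side 48.93969581951907 [[-0.94, -0.35, -0.0], [-0.23, 0.62, -0.75], [0.27, -0.7, -0.67]] [ 514.13111616  202.37428516 1321.71237084] [ 177.44770661  977.9880628  1031.63046076] 0.9958750406901041
{'time': 0.1, 'joints': array([-1.22759310e+00,  1.24433914e-01,  1.65152860e+00, -4.11770148e-05,
        1.36755319e+00, -8.25796983e-02]), 'qd': array([-0.00036071, -0.00177515, -0.00268105,  0.00030805,  0.00106684,
        0.00127055]), 'tau': array([ 1.78920359e-04, -4.18879974e+01, -3.61095965e+01,  7.77045731e-02,
        4.61683155e-02, -6.23186179e-05]), 'position': array([ 268.24595766, -591.41446444,  213.5190912 ]), 'tcp_rot': array([-9.50753016e-04,  9.77422739e-01,  2.11290949e-01, -1.44933518e-04]), 'contact_force': array([ 0.12839909, -0.71949402, -0.12562378]), 'ft_torque': array([ 0.01521464,  0.01565304, -0.0264336 ]), 'gripper_force': 0.0, 'opening': 95.229701380957}
```

View pics/top0.png

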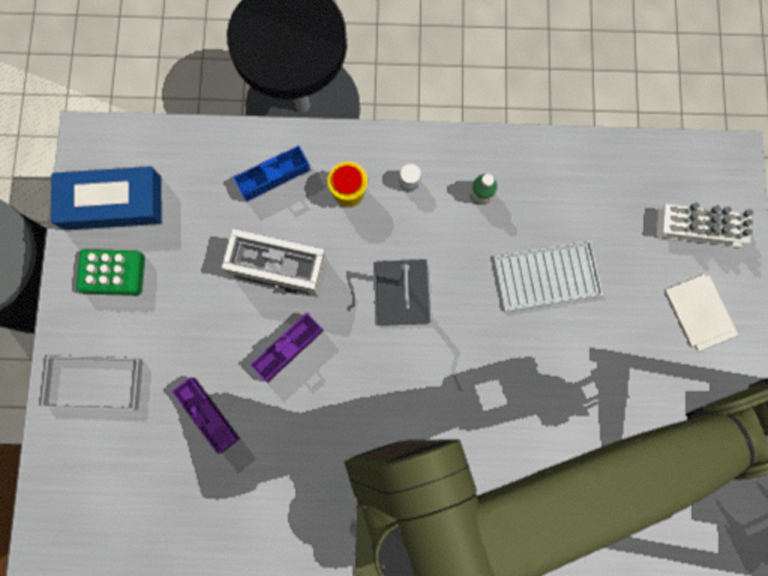

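View pics/side0.png

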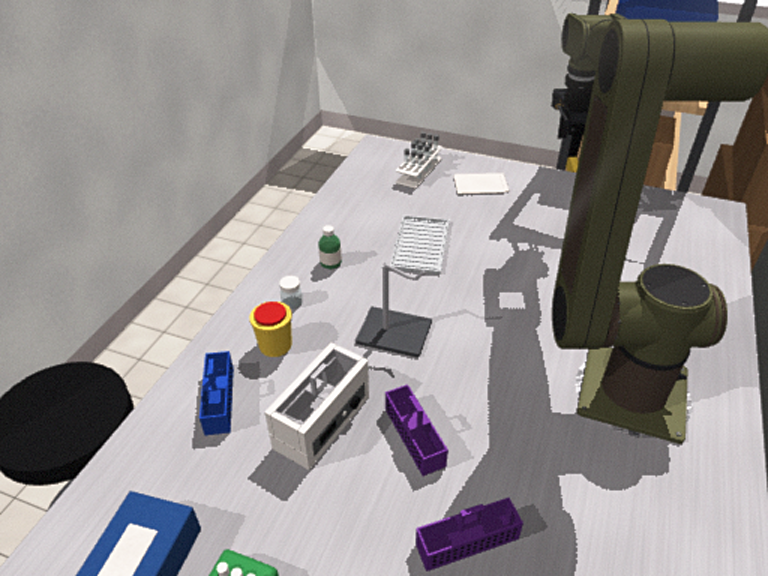

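```bash
python3 - <<'E'
from h import *
t=dict(np.load('top.npz'));s=dict(np.load('side.npz'))
a=cv2.resize(t['pixels'][140:225,130:300][...,::-1],None,fx=4,fy=4,interpolation=cv2.INTER_CUBIC)
b=cv2.resize(s['pixels'][170:320,170:300][...,::-1],(520,600),interpolation=cv2.INTER_CUBIC)[:600]
b=cv2.resize(b,(294,340)); a=cv2.resize(a,(506,253)); a=cv2.copyMakeBorder(a,0,87,0,0,0)
cv2.imwrite('pics/crop.png',np.hstack([a,b]))
W=world(t);Ws=world(s)
def rect(m,W,name):
    p=W[m][:,:2].astype(np.float32); print(name,m.sum(),cv2.minAreaRect(p),W[m][:,2].mean().round(1))
px=t['pixels'].astype(int);v,u=np.mgrid[:384,:512]
def box(x0,y0,x1,y1): return (u>=x0)&(u<x1)&(v>=y0)&(v<y1)
# bath top
rect(box(140,145,222,200)&(abs(W[...,2]-115)<5),W,'bath top')
m=box(140,145,222,200)&(abs(W[...,2]-147-2)<8);rect(m,W,'bar')
p=box(320,155,410,212);
print('tray z hist',np.histogram(W[p][:,2],bins=[-5,-2,2,4,8,10,14,20]))
rect(p&(W[...,2]>3.5)&(W[...,2]<20),W,'tray')
st=box(230,165,295,225)
rect(st&(abs(W[...,2]-12)<4),W,'plate')
rect(st&(W[...,2]>150),W,'rod'); 
q=W[st&(W[...,2]>140)];print(q.round(0).tolist())
E
```

```text
bath top 634 ((574.1336669921875, 300.32855224609375), (206.1552276611328, 90.80183410644531), 78.82949829101562) 114.5
bar 42 ((572.451171875, 297.55975341796875), (40.371376037597656, 11.566069602966309), 79.19654846191406) 151.1
tray z hist (array([ 714, 1374,  723, 1147,  348,  322,   67]), array([-5, -2,  2,  4,  8, 10, 14, 20]))
tray 2056 ((580.4619140625, -321.13433837890625), (198.7875518798828, 316.9552917480469), 1.5424238443374634) 7.4
plate 968 ((528.675537109375, 34.826988220214844), (206.1373748779297, 221.1009979248047), 2.0923259258270264) 11.6
rod 102 ((397.3376770019531, 33.215545654296875), (27.567840576171875, 311.7831726074219), 80.5813980102539) 487.7
[[246.0, 72.0, 1654.0], [246.0, 72.0, 1654.0], [246.0, 72.0, 1654.0], [551.0, 19.0, 193.0], [551.0, 16.0, 197.0], [552.0, 13.0, 193.0], [552.0, 10.0, 194.0], [549.0, 22.0, 188.0], [548.0, 19.0, 196.0], [546.0, 16.0, 203.0], [547.0, 13.0, 198.0], [549.0, 10.0, 191.0], [545.0, 22.0, 192.0], [545.0, 19.0, 194.0], [544.0, 16.0, 197.0], [545.0, 13.0, 195.0], [546.0, 10.0, 192.0], [544.0, 22.0, 181.0], [542.0, 19.0, 192.
[... 1157 characters left out ...]
 11.0, 176.0], [489.0, 8.0, 177.0], [246.0, 72.0, 1654.0], [487.0, 14.0, 170.0], [486.0, 11.0, 177.0], [486.0, 8.0, 178.0], [246.0, 72.0, 1654.0], [482.0, 14.0, 181.0], [482.0, 11.0, 180.0], [483.0, 8.0, 173.0], [478.0, 14.0, 182.0], [478.0, 11.0, 187.0], [478.0, 8.0, 183.0], [476.0, 14.0, 180.0], [474.0, 11.0, 191.0], [474.0, 8.0, 190.0], [471.0, 11.0, 191.0], [470.0, 9.0, 199.0], [246.0, 72.0, 1654.0], [467.0, 11.0, 198.0], [467.0, 8.0, 198.0], [464.0, 11.0, 196.0], [465.0, 8.0, 191.0], [246.0, 72.0, 1654.0], [246.0, 72.0, 1654.0], [246.0, 72.0, 1654.0], [246.0, 72.0, 1654.0], [246.0, 72.0, 1654.0], [246.0, 72.0, 1654.0], [246.0, 72.0, 1654.0], [246.0, 72.0, 1654.0], [246.0, 72.0, 1654.0]]
```

View pics/crop.png

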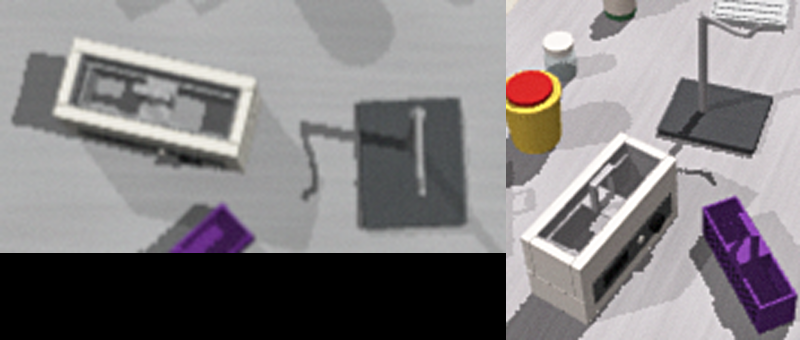

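```bash
python3 - <<'E'
from h import *
t=dict(np.load('top.npz'));s=dict(np.load('side.npz'))
W=world(t);px=t['pixels'].astype(int)
v,u=np.mgrid[:384,:512]
def box(x0,y0,x1,y1): return (u>=x0)&(u<x1)&(v>=y0)&(v<y1)
def big(m):
    n,l,st,_=cv2.connectedComponentsWithStats(m.astype(np.uint8));return l==1+st[1:,4].argmax()
def ray(c,uv,z):
    F=f(c);d=np.c_[(uv[:,0]-c['cx'])/F,(uv[:,1]-c['cy'])/F,np.ones(len(uv))]@c['R'];o=-c['R'].T@c['t']
    return o+d*((z-o[2])/d[:,2])[:,None]
def rr(m,z,n):
    uv=np.argwhere(m)[:,::-1].astype(float);print(n,m.sum(),cv2.minAreaRect(ray(t,uv,z)[:,:2].astype(np.float32)))
g=px.sum(2)
m=big(box(240,168,292,222)&(g<330)&(abs(W[...,2]-12)<10)&((W[...,2]>5)));rr(cv2.morphologyEx(m.astype(np.uint8),cv2.MORPH_OPEN,np.ones((5,5)))>0,12,'plate')
sat=px.max(2)-px.min(2)
p=box(318,150,412,215);tint=(px[...,2]-px[...,0])
print('table tint',np.median(tint[box(300,215,330,235)]),'tray',np.median(tint[box(345,170,385,195)]))
m=cv2.morphologyEx((p&(tint>np.median(tint[box(300,215,330,235)])+5)).astype(np.uint8),cv2.MORPH_CLOSE,np.ones((5,5)))
rr(big(m),9,'tray')
for b in [(20,225,105,285)]:
    q=W[box(*b)];print(np.histogram(q[:,2],bins=[-6,-2,2,5,8,11,15,20,40,60]))
    print('W corner',W[240,30],W[270,92])
a=np.hstack([cv2.resize(t['pixels'][145:215,315:415],(400,280),interpolation=cv2.INTER_CUBIC),cv2.resize(t['pixels'][220:290,15:115],(400,280),interpolation=cv2.INTER_CUBIC)])
cv2.imwrite('pics/trays.png',a[...,::-1])
E
```

```text
plate 772 ((526.62109375, 14.58633804321289), (146.3650665283203, 116.98600769042969), 1.7048609256744385)
table tint 1.0 tray 4.0
tray 311 ((565.2891235351562, -278.50238037109375), (115.03645324707031, 119.64360046386719), 7.421344757080078)
(array([ 911, 1526, 1081,  585,  236,   88,   53,  303,    1]), array([-6, -2,  2,  5,  8, 11, 15, 20, 40, 60]))
W corner [349.3855716  815.63902213   4.03771761] [255.67151848 599.5797752   -2.59792756]
```

View pics/trays.png

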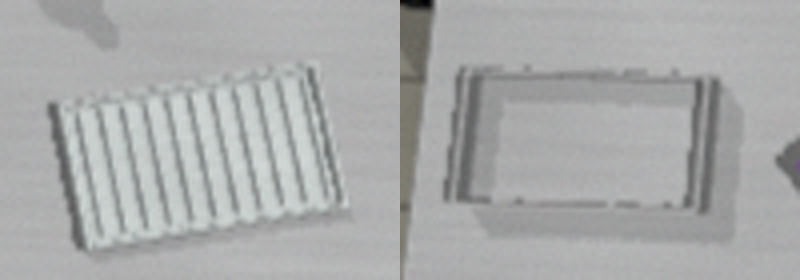

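Candidates: the steel basket in the white cleaner at top (183,172), against the blue basket (181,115) and the purple ones (191,231) and (137,275). I choose the one in the cleaner, and the crop confirms it is steel with a handle. The ribbed plate at (365,184) is the drip tray. The frame at (60,255) has no floor. The hook's tip points towards the robot, at about (270,206).

```bash
cat >> h.py <<'E'
from scipy.spatial.transform import Rotation as Ro
def ray(c,uv,z):
    uv=np.asarray(uv,float);F=f(c);d=np.c_[(uv[:,0]-c['cx'])/F,(uv[:,1]-c['cy'])/F,np.ones(len(uv))]@c['R'];o=-c['R'].T@c['t']
    return o+d*((z-o[2])/d[:,2])[:,None]
def down(a): # tool pointing down, tool y at world angle a deg
    a=np.radians(a);y=np.array([np.cos(a),np.sin(a),0]);z=np.array([0,0,-1.]);return Ro.from_matrix(np.c_[np.cross(y,z),y,z])
def plan(*wps): # (x,y,z,angle) tool waypoints -> units per call
    o=r.get_obs();p=o['position'];w=o['tcp_rot'];R=Ro.from_quat([*w[1:],w[0]])
    print('now',p.round(1),'yang',np.degrees(np.arctan2(*R.as_matrix()[:2,1][::-1])).round(1),'t',o['time'],'q',o['joints'].round(2),'F',o['contact_force'].round(1),'open',round(o['opening'],1))
    for x in wps:
        q=np.array(x[:3],float);S=down(x[3])
        print(x,'travel',(R.inv().apply(q-p)/250).round(3).tolist(),'rot',((R.inv()*S).as_rotvec()/(np.pi/2)).round(3).tolist(),'mm',np.linalg.norm(q-p).round())
        p,R=q,S
E
python3 - <<'E'
from h import *
t=dict(np.load('top.npz'))
c=ray(t,[(327.5,170.75),(394.5,161.25),(401.75,196.75),(336.25,207.5)],10)
print('tray',c[:,:2].round().tolist(),c.mean(0),cv2.minAreaRect(c[:,:2].astype(np.float32)))
plan((300,-540,330,-54),(365,-350,330,-43),(430,-160,330,-32),(495,30,330,-21),(572,220,300,-11),(572,298,200,-11))
E
```

```text
tray [[618.0, -190.0], [659.0, -425.0], [534.0, -446.0], [490.0, -220.0]] [ 575.10883153 -320.45489435   10.        ] ((573.7228393554688, -318.9129333496094), (131.3667755126953, 237.88592529296875), 9.922001838684082)
now [ 268.2 -591.4  213.5] yang -65.6 t 0.1 q [-1.23  0.12  1.65 -0.    1.37 -0.08] F [ 0.1 -0.7 -0.1] open 95.2
(300, -540, 330, -54) travel [0.201, -0.136, -0.466] rot [-0.001, -0.0, -0.129] mm 131.0
(365, -350, 330, -43) travel [0.657, -0.462, 0.0] rot [0.0, 0.0, -0.122] mm 201.0
(430, -160, 330, -32) travel [0.733, -0.328, 0.0] rot [0.0, 0.0, -0.122] mm 201.0
(495, 30, 330, -21) travel [0.782, -0.182, 0.0] rot [0.0, 0.0, -0.122] mm 201.0
(572, 220, 300, -11) travel [0.82, 0.015, 0.12] rot [0.0, 0.0, -0.111] mm 207.0
(572, 298, 200, -11) travel [0.306, -0.06, 0.4] rot [0.0, 0.0, 0.0] mm 127.0
```

move_arm:
  targets:
    - {"travel":[0.2,-0.136,-0.466],"rotation":[0,0,-0.129],"hand":-1}
    - {"travel":[0.2,-0.136,-0.466],"rotation":[0,0,-0.129],"hand":-1}
    - {"travel":[0.2,-0.136,-0.466],"rotation":[0,0,-0.129],"hand":-1}
    - {"travel":[0.2,-0.136,-0.466],"rotation":[0,0,-0.129],"hand":-1}

```text
time: 0.5
position: [301.7, -540.9, 337.6]
tcp_rot: [0.005, 0.951, 0.31, 0.001]
contact_force: [-0.7, -0.9, -0.2]
opening: 95.0
gripper_force: 0.0
```

move_arm:
  targets:
    - {"travel":[0.657,-0.462,0],"rotation":[0,0,-0.122],"hand":-1}
    - {"travel":[0.657,-0.462,0],"rotation":[0,0,-0.122],"hand":-1}
    - {"travel":[0.657,-0.462,0],"rotation":[0,0,-0.122],"hand":-1}
    - {"travel":[0.657,-0.462,0],"rotation":[0,0,-0.122],"hand":-1}
    - {"travel":[0.657,-0.462,0],"rotation":[0,0,-0.122],"hand":-1}

```text
time: 1.0
position: [365.9, -346.2, 329.6]
tcp_rot: [-0.001, 0.916, 0.401, 0.0]
contact_force: [-1.2, -0.1, 0.2]
opening: 95.2
gripper_force: 0.0
```

move_arm:
  targets:
    - {"travel":[0.733,-0.328,0],"rotation":[0,0,-0.122],"hand":-1}
    - {"travel":[0.733,-0.328,0],"rotation":[0,0,-0.122],"hand":-1}
    - {"travel":[0.733,-0.328,0],"rotation":[0,0,-0.122],"hand":-1}
    - {"travel":[0.733,-0.328,0],"rotation":[0,0,-0.122],"hand":-1}
    - {"travel":[0.733,-0.328,0],"rotation":[0,0,-0.122],"hand":-1}

```text
time: 1.5
position: [430.9, -156.7, 329.7]
tcp_rot: [-0.001, 0.873, 0.488, -0.0]
contact_force: [-0.2, -1.3, -0.7]
opening: 95.0
gripper_force: 0.0
```

move_arm:
  targets:
    - {"travel":[0.782,-0.182,0],"rotation":[0,0,-0.122],"hand":-1}
    - {"travel":[0.782,-0.182,0],"rotation":[0,0,-0.122],"hand":-1}
    - {"travel":[0.782,-0.182,0],"rotation":[0,0,-0.122],"hand":-1}
    - {"travel":[0.782,-0.182,0],"rotation":[0,0,-0.122],"hand":-1}
    - {"travel":[0.782,-0.182,0],"rotation":[0,0,-0.122],"hand":-1}

```text
time: 2.0
position: [495.9, 32.6, 329.2]
tcp_rot: [-0.001, 0.823, 0.568, -0.001]
contact_force: [0.2, -1.2, 0.5]
opening: 95.4
gripper_force: 0.0
```

move_arm:
  targets:
    - {"travel":[0.82,0.015,0.12],"rotation":[0,0,-0.111],"hand":-1}
    - {"travel":[0.82,0.015,0.12],"rotation":[0,0,-0.111],"hand":-1}
    - {"travel":[0.82,0.015,0.12],"rotation":[0,0,-0.111],"hand":-1}
    - {"travel":[0.82,0.015,0.12],"rotation":[0,0,-0.111],"hand":-1}
    - {"travel":[0.82,0.015,0.12],"rotation":[0,0,-0.111],"hand":-1}

```text
time: 2.5
position: [573.1, 221.0, 297.0]
tcp_rot: [-0.001, 0.771, 0.637, -0.002]
contact_force: [0.4, 0.2, -0.7]
opening: 95.4
gripper_force: 0.0
```

```bash
python3 - <<'E'
from h import *
plan((572.5,298,200,-11),(572.5,298,131,-11))
E
```

```text
now [573.1 221.  297. ] yang -10.9 t 2.5 q [0.28 0.01 1.63 0.   1.5  0.47] F [ 0.4  0.2 -0.7] open 95.4
(572.5, 298, 200, -11) travel [0.303, -0.059, 0.388] rot [-0.003, 0.001, 0.001] mm 124.0
(572.5, 298, 131, -11) travel [0.0, 0.0, 0.276] rot [0.0, 0.0, 0.0] mm 69.0
```

move_arm:
  targets:
    - {"travel":[0.303,-0.059,0.388],"rotation":[-0.003,0.001,0],"hand":-1}
    - {"travel":[0.303,-0.059,0.388],"rotation":[-0.003,0.001,0],"hand":-1}
    - {"travel":[0.303,-0.059,0.388],"rotation":[-0.003,0.001,0],"hand":-1}
    - {"travel":[0.303,-0.059,0.388],"rotation":[-0.003,0.001,0],"hand":-0.4}
    - {"travel":[0.303,-0.059,0.388],"rotation":[-0.003,0.001,0],"hand":-0.4}

```text
time: 3.0
position: [573.1, 295.1, 204.8]
tcp_rot: [0.002, 0.772, 0.635, 0.002]
contact_force: [0.2, -0.4, -0.3]
opening: 84.5
gripper_force: 0.0
```

move_arm:
  targets:
    - {"travel":[0,0,0.14],"rotation":[0,0,0],"hand":-0.4}
    - {"travel":[0,0,0.276],"rotation":[0,0,0],"hand":-0.4}
    - {"travel":[0,0,0.276],"rotation":[0,0,0],"hand":-0.4}
    - {"travel":[0,0,0.276],"rotation":[0,0,0],"hand":-0.4}

```text
time: 3.4
position: [573.9, 295.7, 137.4]
tcp_rot: [0.002, 0.772, 0.635, 0.003]
contact_force: [-0.2, -0.2, -0.0]
opening: 66.5
gripper_force: 0.0
```

```bash
python3 - <<'E'
from h import *
plan()
c=snap('side');save(c,'g1',(170,200,270,320),4)
E
```

```text
now [573.9 295.7 137.4] yang -11.1 t 3.4 q [ 0.39  0.17  1.73 -0.    1.23  0.59] F [-0.2 -0.2 -0. ] open 66.5
```

View pics/g1.png

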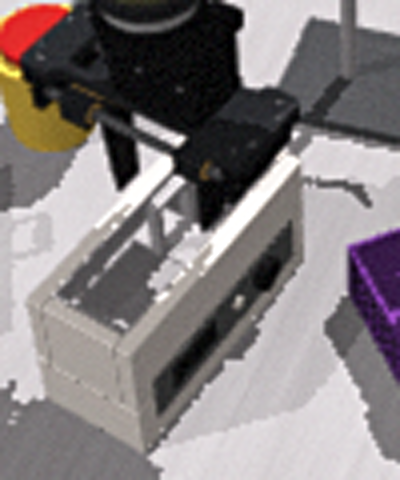

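The picture shows the fingers straddling the handle at about (170,220) in the crop. I will go 5 mm lower and close.

move_arm:
  targets:
    - {"travel":[0,0,0.02],"rotation":[0,0,0],"hand":0.2}
    - {"travel":[0,0,0.02],"rotation":[0,0,0],"hand":0.6}
    - {"travel":[0,0,0.02],"rotation":[0,0,0],"hand":1}
    - {"travel":[0,0,0.02],"rotation":[0,0,0],"hand":1}
    - {"travel":[0,0,0.02],"rotation":[0,0,0],"hand":1}
  squeeze: 45

```text
time: 3.95
position: [572.7, 296.8, 130.5]
tcp_rot: [0.001, 0.772, 0.636, 0.002]
contact_force: [0.1, 0.1, -0.3]
opening: 32.2
gripper_force: 0.0
```

move_arm:
  targets:
    - {"travel":[0,0,0],"rotation":[0,0,0],"hand":1}
    - {"travel":[0,0,0],"rotation":[0,0,0],"hand":1}
    - {"travel":[0,0,0],"rotation":[0,0,0],"hand":1}
    - {"travel":[0,0,0],"rotation":[0,0,0],"hand":1}
    - {"travel":[0,0,0],"rotation":[0,0,0],"hand":1}

```text
time: 4.45
position: [572.5, 296.6, 130.0]
tcp_rot: [0.001, 0.772, 0.636, 0.002]
contact_force: [-0.7, -0.1, 0.2]
opening: 9.6
gripper_force: 45.0
```

move_arm:
  targets:
    - {"travel":[0,0,-0.05],"rotation":[0,0,0],"hand":1}
    - {"travel":[0,0,-0.12],"rotation":[0,0,0],"hand":1}
    - {"travel":[0,0,-0.2],"rotation":[0,0,0],"hand":1}
    - {"travel":[0,0,-0.3],"rotation":[0,0,0],"hand":1}
    - {"travel":[0,0,-0.4],"rotation":[0,0,0],"hand":1}

```text
time: 4.95
position: [572.3, 296.6, 232.7]
tcp_rot: [0.002, 0.772, 0.636, 0.003]
contact_force: [-0.3, -0.6, -2.5]
opening: 9.0
gripper_force: 45.0
```

move_arm:
  targets:
    - {"travel":[0,0,-0.1],"rotation":[0,0,0],"hand":1}
    - {"travel":[0,0,-0.2],"rotation":[0,0,0],"hand":1}
    - {"travel":[0,0,-0.3],"rotation":[0,0,0],"hand":1}
    - {"travel":[0,0,-0.4],"rotation":[0,0,0],"hand":1}
    - {"travel":[0,0,-0.4],"rotation":[0,0,0],"hand":1}

```text
time: 5.45
position: [573.3, 297.2, 337.3]
tcp_rot: [0.003, 0.772, 0.636, 0.007]
contact_force: [0.4, 0.8, -1.5]
opening: 9.1
gripper_force: 45.0
```

```bash
python3 - <<'E'
from h import *
plan((572,180,330,-9),(572,55,330,-7),(572,-70,330,-4),(574,-195,330,-1),(575,-320,310,3),(575,-320,200,3),(575,-320,120,3),(575,-320,93,3))
c=snap('side');save(c,'g2',(120,100,320,320),2.5)
E
```

```text
now [573.3 297.2 337.3] yang -11.1 t 5.45 q [ 0.4   0.06  1.52 -0.    1.55  0.59] F [ 0.4  0.8 -1.5] open 9.1
(572, 180, 330, -9) travel [-0.461, 0.084, 0.027] rot [0.009, -0.005, -0.023] mm 117.0
(572, 55, 330, -7) travel [-0.494, 0.078, 0.0] rot [0.0, 0.0, -0.022] mm 125.0
(572, -70, 330, -4) travel [-0.496, 0.061, 0.0] rot [0.0, 0.0, -0.033] mm 125.0
(574, -195, 330, -1) travel [-0.498, 0.043, 0.0] rot [0.0, 0.0, -0.033] mm 125.0
(575, -320, 310, 3) travel [-0.5, 0.013, 0.08] rot [0.0, 0.0, -0.044] mm 127.0
(575, -320, 200, 3) travel [0.0, 0.0, 0.44] rot [0.0, 0.0, 0.0] mm 110.0
(575, -320, 120, 3) travel [0.0, 0.0, 0.32] rot [0.0, 0.0, 0.0] mm 80.0
(575, -320, 93, 3) travel [0.0, 0.0, 0.108] rot [0.0, 0.0, 0.0] mm 27.0
```

View pics/g2.png

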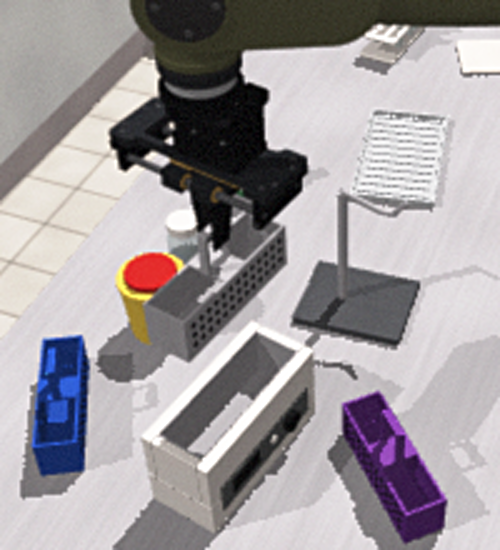

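The basket hangs level from the fingers, clear of the cleaner, at about (215,290) in the crop. I carry it to the tray.

move_arm:
  targets:
    - {"travel":[-0.09,0.017,0.02],"rotation":[0,0,-0.01],"hand":1}
    - {"travel":[-0.2,0.037,0.027],"rotation":[0,0,-0.02],"hand":1}
    - {"travel":[-0.32,0.06,0.027],"rotation":[0,0,-0.023],"hand":1}
    - {"travel":[-0.461,0.084,0.027],"rotation":[0,0,-0.023],"hand":1}

```text
time: 5.9
position: [569.2, 178.6, 321.0]
tcp_rot: [0.001, 0.76, 0.65, 0.001]
contact_force: [0.0, -0.2, -2.9]
opening: 9.5
gripper_force: 45.0
```

move_arm:
  targets:
    - {"travel":[-0.125,0.02,0],"rotation":[0,0,-0.01],"hand":1}
    - {"travel":[-0.25,0.04,0],"rotation":[0,0,-0.02],"hand":1}
    - {"travel":[-0.37,0.058,0],"rotation":[0,0,-0.022],"hand":1}
    - {"travel":[-0.494,0.078,0],"rotation":[0,0,-0.022],"hand":1}

```text
time: 6.3
position: [569.2, 53.1, 321.3]
tcp_rot: [0.0, 0.749, 0.663, 0.001]
contact_force: [0.0, -0.3, -2.3]
opening: 9.5
gripper_force: 45.0
```

move_arm:
  targets:
    - {"travel":[-0.125,0.015,0],"rotation":[0,0,-0.01],"hand":1}
    - {"travel":[-0.25,0.03,0],"rotation":[0,0,-0.02],"hand":1}
    - {"travel":[-0.37,0.045,0],"rotation":[0,0,-0.033],"hand":1}
    - {"travel":[-0.496,0.061,0],"rotation":[0,0,-0.033],"hand":1}

```text
time: 6.7
position: [569.3, -71.6, 321.2]
tcp_rot: [0.0, 0.731, 0.682, 0.001]
contact_force: [0.7, 0.4, -1.9]
opening: 9.3
gripper_force: 45.0
```

move_arm:
  targets:
    - {"travel":[-0.125,0.01,0],"rotation":[0,0,-0.01],"hand":1}
    - {"travel":[-0.25,0.02,0],"rotation":[0,0,-0.02],"hand":1}
    - {"travel":[-0.37,0.03,0],"rotation":[0,0,-0.033],"hand":1}
    - {"travel":[-0.498,0.043,0],"rotation":[0,0,-0.033],"hand":1}

```text
time: 7.1
position: [571.2, -196.4, 321.1]
tcp_rot: [0.0, 0.714, 0.701, 0.002]
contact_force: [0.5, 0.5, -3.2]
opening: 9.3
gripper_force: 45.0
```

move_arm:
  targets:
    - {"travel":[-0.125,0.005,0.02],"rotation":[0,0,-0.01],"hand":1}
    - {"travel":[-0.25,0.008,0.04],"rotation":[0,0,-0.02],"hand":1}
    - {"travel":[-0.4,0.01,0.06],"rotation":[0,0,-0.04],"hand":1}
    - {"travel":[-0.5,0.013,0.08],"rotation":[0,0,-0.044],"hand":1}
    - {"travel":[-0.5,0.013,0.08],"rotation":[0,0,-0.044],"hand":1}

```text
time: 7.6
position: [571.5, -323.0, 299.2]
tcp_rot: [-0.001, 0.69, 0.723, 0.001]
contact_force: [-0.5, 0.6, -2.0]
opening: 9.5
gripper_force: 45.0
```

```bash
python3 - <<'E'
from h import *
plan((575,-320,200,3),(575,-320,120,3),(575,-320,96,3))
E
```

```text
now [ 571.5 -323.   299.2] yang 2.7 t 7.6 q [-0.6   0.1   1.53  0.    1.51 -0.64] F [-0.5  0.6 -2. ] open 9.5
(575, -320, 200, 3) travel [0.01, 0.015, 0.397] rot [0.0, -0.002, -0.004] mm 99.0
(575, -320, 120, 3) travel [0.0, 0.0, 0.32] rot [0.0, 0.0, 0.0] mm 80.0
(575, -320, 96, 3) travel [0.0, 0.0, 0.096] rot [0.0, 0.0, 0.0] mm 24.0
```

move_arm:
  targets:
    - {"travel":[0.005,0.005,0.1],"rotation":[0,0,0],"hand":1}
    - {"travel":[0.01,0.015,0.2],"rotation":[0,0,0],"hand":1}
    - {"travel":[0.01,0.015,0.3],"rotation":[0,0,0],"hand":1}
    - {"travel":[0.01,0.015,0.4],"rotation":[0,0,0],"hand":1}

```text
time: 8.0
position: [576.7, -316.5, 200.9]
tcp_rot: [0.001, 0.689, 0.725, 0.002]
contact_force: [0.4, -0.2, -1.6]
opening: 9.6
gripper_force: 45.0
```

move_arm:
  targets:
    - {"travel":[0,0,0.08],"rotation":[0,0,0],"hand":1}
    - {"travel":[0,0,0.16],"rotation":[0,0,0],"hand":1}
    - {"travel":[0,0,0.24],"rotation":[0,0,0],"hand":1}
    - {"travel":[0,0,0.32],"rotation":[0,0,0],"hand":1}
    - {"travel":[0,0,0.36],"rotation":[0,0,0],"hand":1}

```text
time: 8.5
position: [576.0, -315.8, 109.6]
tcp_rot: [-0.001, 0.689, 0.725, 0.002]
contact_force: [-0.1, 0.6, -3.1]
opening: 9.5
gripper_force: 45.0
```

```bash
python3 - <<'E'
from h import *
plan((575,-320,91,3),(575,-320,88,3))
E
```

```text
now [ 576.  -315.8  109.6] yang 2.9 t 8.5 q [-0.58  0.22  1.72  0.    1.2  -0.64] F [-0.1  0.6 -3.1] open 9.5
(575, -320, 91, 3) travel [-0.017, -0.005, 0.074] rot [0.0, -0.002, -0.001] mm 19.0
(575, -320, 88, 3) travel [0.0, 0.0, 0.012] rot [0.0, 0.0, 0.0] mm 3.0
```

move_arm:
  targets:
    - {"travel":[-0.01,0,0.03],"rotation":[0,0,0],"hand":1}
    - {"travel":[-0.015,0,0.06],"rotation":[0,0,0],"hand":1}
    - {"travel":[-0.015,0,0.07],"rotation":[0,0,0],"hand":1}
    - {"travel":[-0.015,0,0.076],"rotation":[0,0,0],"hand":1}
    - {"travel":[-0.015,0,0.076],"rotation":[0,0,0],"hand":1}

```text
time: 9.0
position: [578.2, -321.7, 94.6]
tcp_rot: [0.002, 0.689, 0.725, 0.002]
contact_force: [-0.1, -0.1, -1.7]
opening: 9.4
gripper_force: 45.0
```

move_arm:
  targets:
    - {"travel":[0,0,0.004],"rotation":[0,0,0],"hand":1}
    - {"travel":[0,0,0.008],"rotation":[0,0,0],"hand":1}
    - {"travel":[0,0,0.008],"rotation":[0,0,0],"hand":1}

```text
time: 9.3
position: [578.0, -321.5, 92.1]
tcp_rot: [0.002, 0.689, 0.725, 0.002]
contact_force: [-0.6, -1.1, -2.5]
opening: 9.2
gripper_force: 45.0
```

move_arm:
  targets:
    - {"travel":[0,0,0.008],"rotation":[0,0,0],"hand":1}
    - {"travel":[0,0,0.014],"rotation":[0,0,0],"hand":1}
    - {"travel":[0,0,0.014],"rotation":[0,0,0],"hand":1}

```text
time: 9.6
position: [577.8, -321.4, 88.2]
tcp_rot: [0.001, 0.689, 0.725, 0.002]
contact_force: [0.1, -0.7, -1.9]
opening: 9.3
gripper_force: 45.0
```

move_arm:
  targets:
    - {"travel":[0,0,0.004],"rotation":[0,0,0],"hand":1}
    - {"travel":[0,0,0.008],"rotation":[0,0,0],"hand":1}
    - {"travel":[0,0,0.008],"rotation":[0,0,0],"hand":1}

```text
time: 9.9
position: [578.5, -321.5, 88.2]
tcp_rot: [0.002, 0.689, 0.725, 0.002]
contact_force: [-2.2, 2.8, 4.7]
opening: 9.3
gripper_force: 45.0
```

Touchdown. I release and rise.

move_arm:
  targets:
    - {"travel":[0,0,0],"rotation":[0,0,0],"hand":0.3}
    - {"travel":[0,0,0],"rotation":[0,0,0],"hand":0}
    - {"travel":[0,0,0],"rotation":[0,0,0],"hand":-0.3}
    - {"travel":[0,0,0],"rotation":[0,0,0],"hand":-0.6}
    - {"travel":[0,0,0],"rotation":[0,0,0],"hand":-0.6}

```text
time: 10.4
position: [577.9, -321.5, 86.3]
tcp_rot: [0.001, 0.689, 0.725, 0.002]
contact_force: [-0.3, 0.8, -0.3]
opening: 44.0
gripper_force: 0.0
```

move_arm:
  targets:
    - {"travel":[0,0,-0.15],"rotation":[0,0,0],"hand":-0.6}
    - {"travel":[0,0,-0.3],"rotation":[0,0,0],"hand":-1}
    - {"travel":[0,0,-0.5],"rotation":[0,0,0],"hand":-1}
    - {"travel":[0,0,-0.6],"rotation":[0,0,0],"hand":-1}
    - {"travel":[0,0,-0.6],"rotation":[0,0,0],"hand":-1}

```text
time: 10.9
position: [579.6, -323.1, 243.2]
tcp_rot: [0.007, 0.689, 0.725, 0.003]
contact_force: [0.6, -0.3, 1.5]
opening: 84.1
gripper_force: 0.0
```

move_arm:
  targets:
    - {"travel":[0.2,0,-0.1],"rotation":[0,0,0],"hand":-1}
    - {"travel":[0.4,-0.2,-0.1],"rotation":[0,0,0],"hand":-1}
    - {"travel":[0.6,-0.4,-0.1],"rotation":[0,0,0],"hand":-1}
    - {"travel":[0.8,-0.5,-0.1],"rotation":[0,0,0],"hand":-1}
    - {"travel":[0.8,-0.5,-0.1],"rotation":[0,0,0],"hand":-1}

```text
time: 11.4
position: [440.2, -126.7, 258.7]
tcp_rot: [0.0, 0.689, 0.724, 0.001]
contact_force: [-0.5, 1.1, 0.7]
opening: 95.0
gripper_force: 0.0
```

```bash
python3 - <<'E'
from h import *
plan()
t=snap('top');s=snap('side')
a=cv2.resize(t['pixels'][140:225,300:420],(480,340));b=cv2.resize(s['pixels'][110:250,200:330],(316,340))
cv2.imwrite('pics/tr2.png',np.hstack([a,b])[...,::-1])
W=world(t);v,u=np.mgrid[:384,:512]
bx=(u>310)&(u<415)&(v>145)&(v<220);z=W[...,2]
for lo,hi,n in((100,125,'bar'),(50,72,'rim'),(25,130,'all')):
    m=bx&(z>lo)&(z<hi); print(n,m.sum(),cv2.minAreaRect(W[m][:,:2].astype(np.float32)),z[m].mean() if m.any() else 0)
E
```

```text
now [ 440.2 -126.7  258.7] yang 2.8 t 11.4 q [-0.4  -0.34  2.01  0.    1.48 -0.45] F [-0.5  1.1  0.7] open 95.0
bar 49 ((577.3562622070312, -318.8000793457031), (10.915886878967285, 40.92567443847656), 2.164560556411743) 109.11614277356318
rim 217 ((578.1978759765625, -321.0845031738281), (51.70963668823242, 170.5897216796875), 2.897937536239624) 59.62066133913783
all 405 ((577.6930541992188, -320.38616943359375), (52.40273666381836, 171.8544158935547), 3.272667169570923) 60.0971224213354
```

View pics/tr2.png

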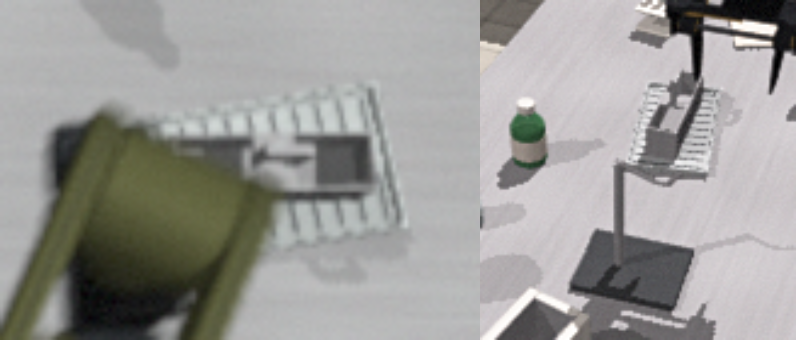

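Basket stands in the tray, measured centre (578,-321), yaw 2.9°, at crop (280,165). Grip the far (-y) end, 68 mm out.

```bash
python3 - <<'E'
from h import *
c=dict(np.load('side.npz'));W=world(c)
m=(abs(W[...,2]-188)<22)&(W[...,0]>440)&(W[...,0]<570)&(abs(W[...,1]-12)<40)
P=W[m];P=P[np.argsort(P[:,0])]
for a in range(455,560,8):
    q=P[(P[:,0]>=a)&(P[:,0]<a+8)]
    if len(q):print(a,len(q),np.median(q,0).round(1),q[:,2].max().round(1))
q=P[P[:,0]<535]; print('line',np.polyfit(q[:,0],q[:,1],1))
plan((520,-270,250,2.9),(581.5,-389,200,2.9),(581.5,-389,100,2.9),(581.5,-389,22,2.9))
E
```

```text
455 1 [462.3   7.8 196.4] 196.4
463 8 [467.   11.8 194.7] 199.8
471 9 [474.6  11.8 186.3] 191.2
479 7 [483.3  13.1 178.1] 179.8
487 5 [490.5  13.6 177.7] 181.5
495 7 [498.3  12.8 178.9] 182.3
503 9 [507.1  12.9 181.4] 185.4
511 6 [514.9  15.1 185.4] 187.1
519 9 [523.1  14.8 187.8] 197.0
527 7 [531.8  16.9 190.8] 196.6
535 11 [540.8  17.8 190.6] 199.1
543 24 [546.5  19.5 184.1] 198.4
551 2 [551.9  16.8 189.5] 192.1
line [  0.08929062 -31.00075918]
now [ 438.7 -124.5  258.4] yang 3.1 t 11.5 q [-0.4  -0.35  2.01  0.    1.48 -0.45] F [ 0.3 -0.8  0.5] open 95.1
(520, -270, 250, 2.9) travel [-0.599, 0.294, 0.033] rot [0.001, -0.002, 0.002] mm 167.0
(581.5, -389, 200, 2.9) travel [-0.488, 0.222, 0.2] rot [0.0, 0.0, 0.0] mm 143.0
(581.5, -389, 100, 2.9) travel [0.0, 0.0, 0.4] rot [0.0, 0.0, 0.0] mm 100.0
(581.5, -389, 22, 2.9) travel [0.0, 0.0, 0.312] rot [0.0, 0.0, 0.0] mm 78.0
```

move_arm:
  targets:
    - {"travel":[-0.599,0.294,0.033],"rotation":[0,0,0],"hand":-1}
    - {"travel":[-0.599,0.294,0.033],"rotation":[0,0,0],"hand":-1}
    - {"travel":[-0.599,0.294,0.033],"rotation":[0,0,0],"hand":-1}
    - {"travel":[-0.599,0.294,0.033],"rotation":[0,0,0],"hand":-1}
    - {"travel":[-0.599,0.294,0.033],"rotation":[0,0,0],"hand":-1}

```text
time: 12.0
position: [523.2, -276.0, 250.0]
tcp_rot: [-0.0, 0.69, 0.724, 0.001]
contact_force: [0.8, 0.4, 0.0]
opening: 95.0
gripper_force: 0.0
```

move_arm:
  targets:
    - {"travel":[-0.488,0.222,0.2],"rotation":[0,0,0],"hand":-1}
    - {"travel":[-0.488,0.222,0.2],"rotation":[0,0,0],"hand":-1}
    - {"travel":[-0.488,0.222,0.2],"rotation":[0,0,0],"hand":-1}
    - {"travel":[-0.488,0.222,0.2],"rotation":[0,0,0],"hand":-1}
    - {"travel":[-0.488,0.222,0.2],"rotation":[0,0,0],"hand":-1}

```text
time: 12.5
position: [584.3, -392.2, 200.9]
tcp_rot: [-0.001, 0.689, 0.725, 0.002]
contact_force: [-0.3, 1.2, 0.8]
opening: 95.3
gripper_force: 0.0
```

```bash
python3 - <<'E'
from h import *
plan((581.5,-389,100,2.9),(581.5,-389,22,2.9))
E
```

```text
now [ 584.3 -392.2  200.9] yang 2.9 t 12.5 q [-0.67  0.25  1.53  0.    1.36 -0.72] F [-0.3  1.2  0.8] open 95.3
(581.5, -389, 100, 2.9) travel [0.012, -0.011, 0.403] rot [0.001, -0.002, -0.0] mm 101.0
(581.5, -389, 22, 2.9) travel [0.0, 0.0, 0.312] rot [0.0, 0.0, 0.0] mm 78.0
```

move_arm:
  targets:
    - {"travel":[0.012,-0.01,0.13],"rotation":[0,0,0],"hand":-1}
    - {"travel":[0.012,-0.01,0.27],"rotation":[0,0,0],"hand":-1}
    - {"travel":[0.012,-0.01,0.4],"rotation":[0,0,0],"hand":-1}
    - {"travel":[0.012,-0.01,0.4],"rotation":[0,0,0],"hand":-1}

```text
time: 12.9
position: [579.8, -386.2, 98.5]
tcp_rot: [-0.003, 0.689, 0.725, 0.002]
contact_force: [-0.3, 0.4, -1.5]
opening: 94.8
gripper_force: 0.0
```

move_arm:
  targets:
    - {"travel":[0,0,0.08],"rotation":[0,0,0],"hand":-1}
    - {"travel":[0,0,0.16],"rotation":[0,0,0],"hand":-1}
    - {"travel":[0,0,0.24],"rotation":[0,0,0],"hand":-1}
    - {"travel":[0,0,0.31],"rotation":[0,0,0],"hand":-1}
    - {"travel":[0,0,0.31],"rotation":[0,0,0],"hand":-1}

```text
time: 13.4
position: [582.3, -388.6, 24.7]
tcp_rot: [0.0, 0.689, 0.725, 0.002]
contact_force: [-0.7, 0.3, 0.1]
opening: 95.1
gripper_force: 0.0
```

move_arm:
  targets:
    - {"travel":[0,0,0],"rotation":[0,0,0],"hand":0}
    - {"travel":[0,0,0],"rotation":[0,0,0],"hand":0}
    - {"travel":[0,0,0],"rotation":[0,0,0],"hand":0.2}
    - {"travel":[0,0,0],"rotation":[0,0,0],"hand":0.5}
    - {"travel":[0,0,0],"rotation":[0,0,0],"hand":1}
  squeeze: 60

```text
time: 13.9
position: [583.5, -390.3, 26.3]
tcp_rot: [0.002, 0.689, 0.725, 0.002]
contact_force: [0.1, 0.5, 0.2]
opening: 60.5
gripper_force: 0.0
```

```bash
python3 - <<'E'
from h import *
plan()
E
```

```text
now [ 583.5 -390.3   26.3] yang 2.9 t 13.9 q [-0.67  0.4   1.66  0.    1.08 -0.72] F [0.1 0.5 0.2] open 60.5
```

move_arm:
  targets:
    - {"travel":[0,0,0],"rotation":[0,0,0],"hand":1}
    - {"travel":[0,0,0],"rotation":[0,0,0],"hand":1}
    - {"travel":[0,0,0],"rotation":[0,0,0],"hand":1}
    - {"travel":[0,0,0],"rotation":[0,0,0],"hand":1}
    - {"travel":[0,0,0],"rotation":[0,0,0],"hand":1}

```text
time: 14.4
position: [583.0, -390.3, 26.0]
tcp_rot: [0.001, 0.689, 0.725, 0.002]
contact_force: [-2.6, -0.8, 3.5]
opening: 50.0
gripper_force: 59.8
```

move_arm:
  targets:
    - {"travel":[0,0,-0.04],"rotation":[0,0,0],"hand":1}
    - {"travel":[0,0,-0.1],"rotation":[0,0,0],"hand":1}
    - {"travel":[0,0,-0.17],"rotation":[0,0,0],"hand":1}
    - {"travel":[0,0,-0.25],"rotation":[0,0,0],"hand":1}
    - {"travel":[0,0,-0.32],"rotation":[0,0,0],"hand":1}

```text
time: 14.9
position: [583.6, -390.4, 108.7]
tcp_rot: [0.003, 0.689, 0.725, 0.002]
contact_force: [0.2, -0.2, -1.9]
opening: 49.4
gripper_force: 59.8
```

move_arm:
  targets:
    - {"travel":[0,0,-0.08],"rotation":[0,0,0],"hand":1}
    - {"travel":[0,0,-0.16],"rotation":[0,0,0],"hand":1}
    - {"travel":[0,0,-0.22],"rotation":[0,0,0],"hand":1}
    - {"travel":[0,0,-0.24],"rotation":[0,0,0],"hand":1}
    - {"travel":[0,0,-0.24],"rotation":[0,0,0],"hand":1}

```text
time: 15.4
position: [583.0, -390.4, 167.2]
tcp_rot: [0.003, 0.689, 0.725, 0.002]
contact_force: [-0.4, -0.4, -2.6]
opening: 49.9
gripper_force: 59.8
```

```bash
cat >> h.py <<'E'
def basket(c,bx=None):
    'bar/box points in world, from side depth'
    W=world(c);o=r.get_obs();p=o['position'];px=c['pixels'].astype(int)
    m=(abs(W[...,0]-p[0])<45)&(W[...,1]>p[1]+25)&(W[...,1]<p[1]+170)&(abs(W[...,2]-p[2])<110)
    return W,m
E
python3 - <<'E'
from h import *
plan()
c=snap('side');W,m=basket(c)
v,u=np.where(m);print(u.min(),u.max(),v.min(),v.max())
save(c,'h1',(max(u.min()-20,0),max(v.min()-40,0),u.max()+40,v.max()+30),4)
P=W[m];y=P[:,1]
for a in range(int(y.min()),int(y.max()),10):
    q=P[(y>=a)&(y<a+10)]; print(a,len(q),'z',q[:,2].min().round(),np.percentile(q[:,2],[10,90]).round(),q[:,2].max().round(),'x',np.percentile(q[:,0],[5,95]).round())
E
```

```text
now [ 583.  -390.4  167.2] yang 2.9 t 15.4 q [-0.67  0.26  1.57  0.    1.3  -0.72] F [-0.4 -0.4 -2.6] open 49.9
268 296 96 145
-364 80 z 149.0 [154. 268.] 272.0 x [540. 618.]
-354 44 z 148.0 [152. 270.] 275.0 x [547. 625.]
-344 45 z 150.0 [151. 234.] 253.0 x [555. 602.]
-334 44 z 149.0 [151. 237.] 253.0 x [554. 602.]
-324 41 z 148.0 [151. 207.] 257.0 x [553. 602.]
-314 38 z 155.0 [164. 243.] 256.0 x [553. 601.]
-304 59 z 151.0 [175. 247.] 257.0 x [552. 600.]
-294 11 z 171.0 [182. 202.] 203.0 x [550. 601.]
-284 16 z 149.0 [156. 203.] 206.0 x [551. 599.]
-274 12 z 149.0 [156. 203.] 203.0 x [550. 600.]
-264 13 z 163.0 [166. 202.] 205.0 x [548. 599.]
-254 16 z 152.0 [157. 202.] 203.0 x [548. 599.]
-244 141 z 146.0 [153. 198.] 205.0 x [550. 595.]
-234 44 z 153.0 [159. 201.] 206.0 x [560. 597.]
```

Lifted with no sag (rim level at z≈203). Carry it round on the -x side of the hook.

```bash
python3 - <<'E'
from h import *
plan((500,-345,167,3.5),(420,-290,160,4),(420,-170,145,4),(420,-57.5,128,4))
E
```

```text
now [ 582.5 -390.   165.7] yang 2.9 t 15.45 q [-0.67  0.26  1.57  0.    1.3  -0.72] F [-0.8  0.1 -1.6] open 49.8
(500, -345, 167, 3.5) travel [0.196, -0.32, -0.007] rot [0.003, -0.0, -0.007] mm 94.0
(420, -290, 160, 4) travel [0.239, -0.306, 0.028] rot [0.0, 0.0, -0.006] mm 97.0
(420, -170, 145, 4) travel [0.479, 0.033, 0.06] rot [0.0, 0.0, 0.0] mm 121.0
(420, -57.5, 128, 4) travel [0.449, 0.031, 0.068] rot [0.0, 0.0, 0.0] mm 114.0
```

move_arm:
  targets:
    - {"travel":[0.03,-0.06,0],"rotation":[0,0,0],"hand":1}
    - {"travel":[0.08,-0.14,0],"rotation":[0,0,-0.007],"hand":1}
    - {"travel":[0.13,-0.22,0],"rotation":[0,0,-0.007],"hand":1}
    - {"travel":[0.18,-0.29,0],"rotation":[0,0,-0.007],"hand":1}
    - {"travel":[0.196,-0.32,0],"rotation":[0,0,-0.007],"hand":1}

```text
time: 15.95
position: [498.2, -343.7, 163.4]
tcp_rot: [-0.0, 0.685, 0.728, 0.002]
contact_force: [-0.5, -0.4, -1.6]
opening: 49.7
gripper_force: 59.8
```

move_arm:
  targets:
    - {"travel":[0.05,-0.06,0],"rotation":[0,0,0],"hand":1}
    - {"travel":[0.11,-0.14,0.01],"rotation":[0,0,-0.006],"hand":1}
    - {"travel":[0.17,-0.22,0.02],"rotation":[0,0,-0.006],"hand":1}
    - {"travel":[0.22,-0.28,0.028],"rotation":[0,0,-0.006],"hand":1}
    - {"travel":[0.239,-0.306,0.028],"rotation":[0,0,-0.006],"hand":1}

```text
time: 16.45
position: [418.9, -289.2, 156.7]
tcp_rot: [0.001, 0.682, 0.732, 0.002]
contact_force: [-0.2, 0.2, -1.5]
opening: 49.9
gripper_force: 59.8
```

move_arm:
  targets:
    - {"travel":[0.08,0.005,0.01],"rotation":[0,0,0],"hand":1}
    - {"travel":[0.18,0.013,0.02],"rotation":[0,0,0],"hand":1}
    - {"travel":[0.3,0.02,0.04],"rotation":[0,0,0],"hand":1}
    - {"travel":[0.42,0.03,0.06],"rotation":[0,0,0],"hand":1}
    - {"travel":[0.479,0.033,0.06],"rotation":[0,0,0],"hand":1}

```text
time: 16.95
position: [419.8, -168.5, 142.1]
tcp_rot: [0.001, 0.681, 0.732, 0.002]
contact_force: [0.5, -0.4, -2.1]
opening: 50.0
gripper_force: 59.8
```

```bash
python3 - <<'E'
from h import *
plan((420,-57.5,128,4))
E
```

```text
now [ 419.8 -168.5  142.1] yang 4.1 t 16.95 q [-0.5  -0.28  2.15  0.    1.26 -0.58] F [ 0.5 -0.4 -2.1] open 50.0
(420, -57.5, 128, 4) travel [0.443, 0.032, 0.057] rot [0.002, -0.001, 0.001] mm 112.0
```

move_arm:
  targets:
    - {"travel":[0.08,0.006,0.01],"rotation":[0,0,0],"hand":1}
    - {"travel":[0.18,0.013,0.02],"rotation":[0,0,0],"hand":1}
    - {"travel":[0.29,0.021,0.04],"rotation":[0,0,0],"hand":1}
    - {"travel":[0.4,0.03,0.057],"rotation":[0,0,0],"hand":1}
    - {"travel":[0.443,0.032,0.057],"rotation":[0,0,0],"hand":1}

```text
time: 17.45
position: [420.2, -57.8, 128.6]
tcp_rot: [0.001, 0.681, 0.732, 0.002]
contact_force: [-0.5, -0.5, -2.2]
opening: 49.7
gripper_force: 59.8
```

move_arm:
  targets:
    - {"travel":[0,0,0],"rotation":[0,0,0],"hand":1}
    - {"travel":[0,0,0],"rotation":[0,0,0],"hand":1}

```text
time: 17.65
position: [420.8, -59.9, 129.5]
tcp_rot: [0.002, 0.682, 0.732, 0.002]
contact_force: [-0.4, -0.2, -2.7]
opening: 49.9
gripper_force: 59.8
```

```bash
python3 - <<'E'
from h import *
c=snap('side');W=world(c)
z=W[...,2]
m=(W[...,0]>375)&(W[...,0]<560)&(W[...,1]>-20)&(W[...,1]<110)&(z>60)&(z<240)
v,u=np.where(m);print(u.min(),u.max(),v.min(),v.max())
save(c,'k1',(u.min()-15,v.min()-15,u.max()+15,v.max()+15),5)
b=m&(W[...,0]<445)&(z>180)&(z<225)
print('handle',b.sum(),W[b].min(0).round(),W[b].max(0).round());P=W[b]
top=P[P[:,2]>np.percentile(P[:,2],70)];print('bar',np.median(top,0).round(1),np.percentile(top,[3,97],axis=0).round(1).tolist())
h=m&(W[...,0]>455)&(W[...,0]<552)&(z>165);P=W[h];print('tip',P[P[:,0]<470].round().tolist()); 
plan((483.5,-57.5,128,4))
E
```

```text
255 306 163 225
handle 65 [409. -11. 180.] [421.  35. 218.]
bar [413.6  11.1 215.8] [[409.6, -2.4, 214.2], [418.1, 31.4, 218.4]]
tip [[459.0, -19.0, 225.0], [456.0, -19.0, 226.0], [466.0, -19.0, 219.0], [459.0, -20.0, 216.0], [466.0, 6.0, 198.0], [469.0, 8.0, 195.0], [465.0, 9.0, 197.0], [463.0, 6.0, 195.0], [468.0, 11.0, 193.0], [464.0, 12.0, 195.0], [467.0, 12.0, 191.0]]
now [420.8 -60.1 129.5] yang 4.0 t 17.7 q [-0.27 -0.34  2.22  0.    1.25 -0.34] F [-0.3 -0.  -1.8] open 49.9
(483.5, -57.5, 128, 4) travel [-0.007, 0.251, 0.007] rot [0.004, 0.0, 0.0] mm 63.0
```

View pics/k1.png

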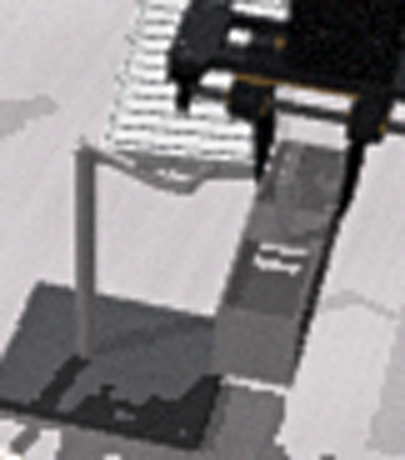

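The basket sits level just -x of the hook tip, with the tip at crop (250,170) and the handle at (285,165). The bar clears the tip by about 9 mm. I move in along +x.

move_arm:
  targets:
    - {"travel":[0,0.03,0],"rotation":[0,0,0],"hand":1}
    - {"travel":[-0.005,0.065,0],"rotation":[0,0,0],"hand":1}
    - {"travel":[-0.007,0.1,0],"rotation":[0,0,0],"hand":1}
    - {"travel":[-0.01,0.135,0],"rotation":[0,0,0],"hand":1}
    - {"travel":[-0.01,0.15,0],"rotation":[0,0,0],"hand":1}

```text
time: 18.2
position: [458.9, -59.2, 129.2]
tcp_rot: [0.002, 0.682, 0.732, 0.002]
contact_force: [-0.4, 0.6, -2.5]
opening: 49.8
gripper_force: 59.8
```

move_arm:
  targets:
    - {"travel":[0,0.025,0],"rotation":[0,0,0],"hand":1}
    - {"travel":[-0.004,0.055,0],"rotation":[0,0,0],"hand":1}
    - {"travel":[-0.007,0.085,0],"rotation":[0,0,0],"hand":1}
    - {"travel":[-0.01,0.115,0],"rotation":[0,0,0],"hand":1}
    - {"travel":[-0.01,0.13,0],"rotation":[0,0,0],"hand":1}

```text
time: 18.7
position: [491.2, -59.3, 129.4]
tcp_rot: [0.002, 0.682, 0.732, 0.002]
contact_force: [-0.8, 0.3, -2.5]
opening: 49.8
gripper_force: 59.8
```

```bash
python3 - <<'E'
from h import *
c=snap('side');W=world(c);t=snap('top')
a=cv2.resize(c['pixels'][150:240,240:320],(533,600),interpolation=cv2.INTER_CUBIC)
cv2.imwrite('pics/k2.png',a[...,::-1])
z=W[...,2]
for y0,y1 in((-12,-3),(22,36)):
    b=(W[...,0]>465)&(W[...,0]<505)&(W[...,1]>y0)&(W[...,1]<y1)&(z>180)&(z<225);P=W[b]
    if len(P):print(len(P),np.median(P,0).round(1),P.min(0).round(),P.max(0).round())
plan((494.5,-59,129.5,4),(494.5,-59,100,4))
E
```

```text
13 [484.   -5.1 197.4] [482.  -9. 181.] [490.  -4. 216.]
36 [483.4  29.2 200.4] [478.  22. 182.] [488.  34. 217.]
now [490.9 -59.2 129.3] yang 4.1 t 18.8 q [-0.23 -0.16  2.08  0.    1.22 -0.3 ] F [ 0.  -0.6 -2.9] open 49.8
(494.5, -59, 129.5, 4) travel [-0.0, 0.014, -0.001] rot [0.003, -0.0, 0.001] mm 4.0
(494.5, -59, 100, 4) travel [0.0, 0.0, 0.118] rot [0.0, 0.0, 0.0] mm 30.0
```

View pics/k2.png

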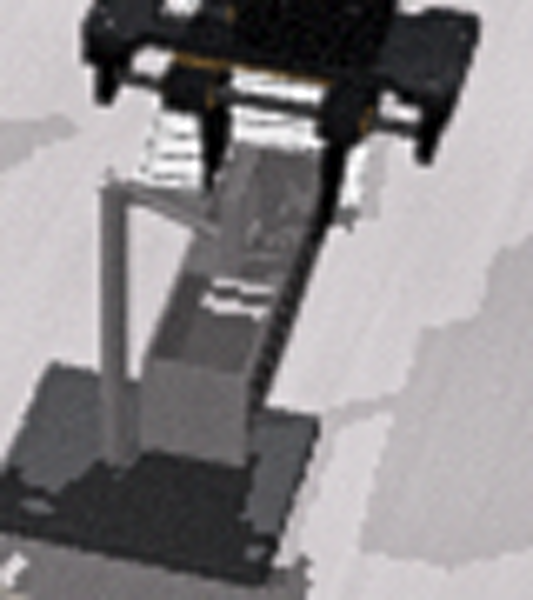

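The rod now passes through the handle window, near (215,225). I shift 4 mm further and lower slowly.

move_arm:
  targets:
    - {"travel":[0,0.014,0.01],"rotation":[0,0,0],"hand":1}
    - {"travel":[0,0.014,0.03],"rotation":[0,0,0],"hand":1}
    - {"travel":[0,0.014,0.05],"rotation":[0,0,0],"hand":1}
    - {"travel":[0,0.014,0.07],"rotation":[0,0,0],"hand":1}
    - {"travel":[0,0.014,0.08],"rotation":[0,0,0],"hand":1}

```text
time: 19.3
position: [493.3, -58.8, 108.3]
tcp_rot: [0.001, 0.682, 0.732, 0.002]
contact_force: [0.5, -0.1, -2.0]
opening: 49.7
gripper_force: 59.8
```

move_arm:
  targets:
    - {"travel":[0,0,0.008],"rotation":[0,0,0],"hand":1}
    - {"travel":[0,0,0.014],"rotation":[0,0,0],"hand":1}
    - {"travel":[0,0,0.02],"rotation":[0,0,0],"hand":1}
    - {"travel":[0,0,0.02],"rotation":[0,0,0],"hand":1}

```text
time: 19.7
position: [494.0, -59.0, 104.2]
tcp_rot: [0.002, 0.682, 0.732, 0.002]
contact_force: [-0.5, 1.0, -2.4]
opening: 50.2
gripper_force: 59.8
```

move_arm:
  targets:
    - {"travel":[0,0,0.004],"rotation":[0,0,0],"hand":1}
    - {"travel":[0,0,0.008],"rotation":[0,0,0],"hand":1}
    - {"travel":[0,0,0.008],"rotation":[0,0,0],"hand":1}

```text
time: 20.0
position: [493.9, -58.9, 102.2]
tcp_rot: [0.001, 0.682, 0.732, 0.002]
contact_force: [0.9, 0.2, -1.9]
opening: 49.7
gripper_force: 59.8
```

move_arm:
  targets:
    - {"travel":[0,0,0.004],"rotation":[0,0,0],"hand":1}
    - {"travel":[0,0,0.008],"rotation":[0,0,0],"hand":1}
    - {"travel":[0,0,0.008],"rotation":[0,0,0],"hand":1}

```text
time: 20.3
position: [493.9, -58.9, 100.1]
tcp_rot: [0.001, 0.682, 0.732, 0.002]
contact_force: [0.3, 0.8, -2.5]
opening: 49.4
gripper_force: 59.8
```

move_arm:
  targets:
    - {"travel":[0,0,0.004],"rotation":[0,0,0],"hand":1}
    - {"travel":[0,0,0.008],"rotation":[0,0,0],"hand":1}
    - {"travel":[0,0,0.008],"rotation":[0,0,0],"hand":1}

```text
time: 20.6
position: [494.3, -58.7, 99.4]
tcp_rot: [0.001, 0.681, 0.732, 0.002]
contact_force: [-3.9, 0.8, 4.6]
opening: 49.5
gripper_force: 59.8
```

move_arm:
  targets:
    - {"travel":[0,-0.006,-0.002],"rotation":[0,0,0],"hand":1}
    - {"travel":[0,-0.006,-0.002],"rotation":[0,0,0],"hand":1}
    - {"travel":[0,-0.006,-0.002],"rotation":[0,0,0],"hand":1}
  squeeze: 30

```text
time: 20.9
position: [493.6, -59.0, 99.6]
tcp_rot: [0.002, 0.682, 0.731, 0.003]
contact_force: [2.2, 1.6, 2.7]
opening: 50.0
gripper_force: 29.8
```

Light seating load. I open gradually.

move_arm:
  targets:
    - {"travel":[0,0,0],"rotation":[0,0,0],"hand":-0.1}
    - {"travel":[0,0,0],"rotation":[0,0,0],"hand":-0.2}
    - {"travel":[0,0,0],"rotation":[0,0,0],"hand":-0.3}
    - {"travel":[0,0,0],"rotation":[0,0,0],"hand":-0.5}
    - {"travel":[0,0,0],"rotation":[0,0,0],"hand":-0.7}

```text
time: 21.4
position: [492.3, -59.1, 98.5]
tcp_rot: [0.001, 0.682, 0.732, 0.002]
contact_force: [-0.1, 0.0, -0.1]
opening: 72.6
gripper_force: 0.0
```

move_arm:
  targets:
    - {"travel":[0,0,0],"rotation":[0,0,0],"hand":-0.9}
    - {"travel":[0,0,0],"rotation":[0,0,0],"hand":-1}
    - {"travel":[0,0,0],"rotation":[0,0,0],"hand":-1}
    - {"travel":[0,0,0],"rotation":[0,0,0],"hand":-1}
    - {"travel":[0,0,0],"rotation":[0,0,0],"hand":-1}

```text
time: 21.9
position: [492.6, -59.1, 98.8]
tcp_rot: [0.002, 0.682, 0.732, 0.002]
contact_force: [-0.8, -0.3, -0.0]
opening: 95.1
gripper_force: 0.0
```

```bash
cat > k.py <<'E'
from h import *
plan()
c=snap('side');W=world(c);z=W[...,2]
for y0,y1 in((-14,-2),(22,36)):
    b=(W[...,0]>460)&(W[...,0]<515)&(W[...,1]>y0)&(W[...,1]<y1)&(z>150)&(z<195);P=W[b]
    if len(P):print('legs',len(P),np.median(P,0).round(1),P.min(0).round(),P.max(0).round())
b=(W[...,0]>440)&(W[...,0]<535)&(W[...,1]>30)&(W[...,1]<110)&(z>60)&(z<150);P=W[b]
e=P[P[:,1]>90];print('box end x',np.percentile(e[:,0],[3,97]).round(),'z',np.percentile(e[:,2],[2,98]).round(),'y max',P[:,1].max().round())
E
python3 k.py
```

```text
now [492.6 -59.1  98.8] yang 4.1 t 21.9 q [-0.23 -0.12  2.1   0.    1.16 -0.3 ] F [-0.8 -0.3 -0. ] open 95.1
legs 8 [488.6  -3.7 183.2] [484.  -9. 153.] [494.  -2. 188.]
legs 38 [486.3  30.4 171.6] [481.  23. 150.] [490.  35. 188.]
box end x [457. 505.] z [ 82. 137.] y max 102.0
```

move_arm:
  targets:
    - {"travel":[0,0,-0.05],"rotation":[0,0,0],"hand":-1}
    - {"travel":[0,0,-0.15],"rotation":[0,0,0],"hand":-1}
    - {"travel":[0,0,-0.3],"rotation":[0,0,0],"hand":-1}
    - {"travel":[0,0,-0.45],"rotation":[0,0,0],"hand":-1}
    - {"travel":[0,0,-0.6],"rotation":[0,0,0],"hand":-1}

```text
time: 22.45
position: [491.7, -59.1, 251.3]
tcp_rot: [0.002, 0.682, 0.732, 0.002]
contact_force: [0.4, -0.3, 0.2]
opening: 95.0
gripper_force: 0.0
```

move_arm:
  targets:
    - {"travel":[-0.1,0,-0.15],"rotation":[0,0,0],"hand":-1}
    - {"travel":[-0.3,0,-0.2],"rotation":[0,0,0],"hand":-1}
    - {"travel":[-0.5,0,-0.2],"rotation":[0,0,0],"hand":-1}
    - {"travel":[-0.5,0,-0.2],"rotation":[0,0,0],"hand":-1}
    - {"travel":[-0.5,0,-0.2],"rotation":[0,0,0],"hand":-1}

```text
time: 22.95
position: [500.2, -184.7, 299.3]
tcp_rot: [0.002, 0.683, 0.731, 0.002]
contact_force: [-0.6, 0.8, 0.5]
opening: 95.1
gripper_force: 0.0
```

move_arm:
  targets:
    - {"travel":[0,0,0],"rotation":[0,0,0],"hand":-1}
    - {"travel":[0,0,0],"rotation":[0,0,0],"hand":-1}
    - {"travel":[0,0,0],"rotation":[0,0,0],"hand":-1}
    - {"travel":[0,0,0],"rotation":[0,0,0],"hand":-1}
    - {"travel":[0,0,0],"rotation":[0,0,0],"hand":-1}

```text
time: 23.45
position: [500.5, -183.3, 298.8]
tcp_rot: [0.002, 0.681, 0.732, 0.002]
contact_force: [0.7, 0.8, -0.2]
opening: 95.2
gripper_force: 0.0
```

```bash
python3 k.py; sleep 0; python3 k.py
```

```text
now [ 500.5 -183.3  298.8] yang 4.1 t 23.45 q [-0.45 -0.18  1.81  0.    1.51 -0.53] F [ 0.7  0.8 -0.2] open 95.2
legs 9 [488.5  -4.9 170.9] [485. -13. 151.] [493.  -3. 189.]
legs 35 [486.7  29.6 172. ] [481.  22. 151.] [491.  34. 189.]
box end x [457. 505.] z [ 82. 138.] y max 101.0
now [ 500.5 -183.5  298.8] yang 4.1 t 23.5 q [-0.45 -0.18  1.81  0.    1.51 -0.53] F [0.5 0.1 0.5] open 95.1
legs 9 [487.   -4.5 177.2] [484. -10. 153.] [493.  -3. 188.]
legs 37 [485.7  29.1 171.6] [481.  22. 150.] [491.  35. 188.]
box end x [457. 505.] z [ 82. 137.] y max 101.0
```

The basket hangs still and level in the bottom of the hook, and the hand is clear.

```bash
python3 -c "
from plant import r
print(r.hand_in())"
```

```text
the job is handed in; nothing more can be done
None
```

The basket hangs upright and still in the bottom of the hook and the hand is clear; the job is handed in at about 23.5 s of the 72 s (no verdict was returned), and nothing but the basket was handled.

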